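# Feed and lid a praline tin in the bench press

## Task

Close the praline tin in the bench press: press the feed pedal all the way down to its stop, so that the tin slides under the pressing pad, and let the pedal come back up. Then push the hand lever down until it is level, so that the pad presses the lid home, and keep it there: finish while still holding the lever down level, and on the way never force it well past level, which would crush the tin. Leave the closed tin, the tray of pralines and the bowl around the press alone.

Things in the scene. Friction and masses are not known exactly. Their poses are not given: they have to be found in the camera images.
- press: Grey bench press for tins, fixed to the counter. Origin on the counter under the pressing pad's axis; x away from the lever's and pedal's free ends, y left towards the pedal, z up. Deck 20 mm thick, x -70 to 140, y -75 to 295 mm. A railed channel runs along y from the loading place (y about 100) to an end stop (y -37). Column 40 mm wide, 180 mm high, at x 90 to 140, y 0.
- press_seat (a point): Point on the deck (20 mm above the counter) straight under the pressing pad, where the tin's origin must come; axes as the press.
- pedal (a joint): Feed pedal, steel, 120 mm long from the hinge, 70 wide, 6 thick: 0 = up (0.40 rad above level), 0.38 rad = down on its stop, nearly level. Springs back up when let go: 4 N on the tread at the start, 8 at the stop, 3 to 5 more while feeding the tin. It drives a pusher, in proportion, 113 mm along the channel; this draws back as the pedal rises and leaves the tin under the pad.
- pedal_tread (a point): Point on the upper face of the pedal, on its middle line, 95 mm from the hinge: where to press down. Moves with the pedal; its x axis runs along the pedal to the hinge, z is normal to the tread.
- lever (a joint): Hand lever: 0 = up at rest (0.40 rad above level), 0.40 rad = level, 0.62 = last stop. A spring lifts it when let go. Drives the sprung pad down 100 mm per rad: the pad meets the lid at about 0.24 rad; at level the lid is home and the pad spring squeezed some 10 mm. Push on the bar: 2 to 3 N at the start, 8 N at level, then about 5 N more per 0.1 rad.
- lever_bar (a point): Centre of the lever's black cross bar, a round bar 24 mm thick, 110 mm long along the press's y, 240 mm from the lever's hinge. Its x axis runs along the lever to the hinge, so the point is tilted with the lever. About 258 mm high with the lever up, 165 mm when level.
- lever_hinge (a point): Hinge of the hand lever on the column, 100 mm (x) from the pad axis, 165 mm above the counter; axes as the press, the hinge turns about y. The lever reaches from here over the pad to -x.
- pedal_hinge (a point): Hinge of the pedal, at x 30, y 225 mm in the press frame, 36 mm above the counter, at mid-thickness of the tread; axes as the press, turns about y. The pedal reaches from here to -x.
- pad: Round rubber pressing pad, 60 mm across; origin at the centre of its underside, 95 mm above the counter with the lever up. Sprung against its stem, about 1 N per mm.
- tin: The tin to be closed: square copper-coloured tin, 70 x 70 mm, in the channel of the press. Origin at the centre of its underside, which slides on the deck; 51 mm high with the lid proud, 45 mm closed. About 0.24 kg.
- tin_lid (a joint): Lid of that tin: 0 = standing 6 mm proud, 0.006 m = fully home. A tight fit, some 3 N to push.
- closed_tin: Bystander: a like tin, already closed (70 x 70 x 45 mm), on the counter to the right of the press. Origin at the centre of its underside.
- praline_tray: Bystander: steel tray 120 x 120 x 20 mm with pralines up to 27 mm, on the counter in front of the press to the right. Origin under its centre.
- bowl: Bystander: white bowl 100 mm across, 45 mm high, on the counter in front of the press, between lever and pedal. Origin under its centre.
Mind the look-alikes: they are no part of the job. What is shaped like the tin but green is not meant.

How it is judged:
On the way, in this order (a step that is already met when the one before it is completed fails the run):
1. the pedal is pressed down to its stop and the tin is under the pad (value of joint pedal above 0.35 rad and y of tin in the frame of press_seat between -0.006 and 0.006 m), for 0.1 s.
2. the pedal has come back up, with the lever not yet pushed (value of joint pedal below 0.06 rad and value of joint lever below 0.1 rad), for 0.1 s.
At the end, for the whole second after the job is handed in: The robot is still pushing on the lever and holds it within 0.06 rad of level (joint 0.34 to 0.46); the tin stands flat under the pad, within 6 mm along the channel and 8 mm across, at rest; its lid is home (at least 4.5 of 6 mm) and the pad bears on it with more than 3 N; the pedal is up (value of joint lever between 0.34 and 0.46 rad and value of joint tin_lid above 0.0045 m and y of tin in the frame of press_seat between -0.006 and 0.006 m and x of tin in the frame of press_seat between -0.008 and 0.008 m and angle between tin's own z axis and vertical below 0.06 rad and contact force between pad and tin above 3 N and value of joint pedal below 0.06 rad and contact force between any of the fingers, the arm and anything else above 2 N and linear speed of tin below 0.02 m/s); the arm keeps its last pose, push and grip.
It fails at once if the lever is forced well past level (beyond 0.54 rad), crushing the tin (value of joint lever above 0.54 rad).
It fails at once if the closed tin is disturbed (moved over 25 mm) (distance of closed_tin from where it was at the start of the episode above 0.025 m).
It fails at once if the praline tray is disturbed (moved over 25 mm) (distance of praline_tray from where it was at the start of the episode above 0.025 m).
It fails at once if the bowl is disturbed (moved over 25 mm) (distance of bowl from where it was at the start of the episode above 0.025 m).
It also fails if it takes over 45 s, if anything falls off the work surface, if the arm or the gripper's body presses on something with over 40 N, if the wrist force passes 120 N, or if a joint passes its speed limit or range.

## Robot

A 7-joint arm with a two-finger parallel gripper is mounted at the origin on the work surface. World frame = base frame: x ahead of the robot, y to its left, z up, the work surface at z = 0. Lengths are in m, angles in rad, forces in N, time in s.
With the tool pointing down it reaches from about 0.425 to 1.025 m from the base axis. Payload 9.4 kg.
Tool frame: the origin (TCP) lies at the very end of the fingers, on their centre line; the grasp point (between the pads) lies 19 mm behind it (env.grasp_offset is the z of the grasp point in the tool frame, in m); z points along the fingers, x is the direction in which the jaws open and shut, and the axes are right-handed (so a half turn about z gives the same grasp; the last joint's range is limited). The gripper opens to 85 mm and grips with 20 to 120 N. Pads are 22 mm wide; open, the fingers measure 114 mm over their backs; the gripper's body (76 mm by 85 mm) begins 54 mm behind the grasp point. The pads swing forward as they close: fully open they stand 13 mm farther back than shut.
Start: joints at [-1.204, 0.599, -0.003, 1.599, 0.002, 0.943, -0.08], TCP at [0.311, 0.655, 0.231] pointing down, gripper open.
Joint ranges: [-2.57, 2.57], [-0.35, 1.97], [-1.29, 1.29], [0.11, 2.56], [-1.05, 4.19], [0.11, 1.86], [-2.63, 2.63]. Speed limits (rad/s): [2.22, 2.22, 3.01, 3.01, 3.14, 3.14, 3.14].

## Interface

Orientations are given as a unit quaternion [w, x, y, z].
In Python, from station import env, camera, ticket gives the robot as it stands.
- The arm moves only by the shell command python3 -m jog 'ROWS' [FORCE]. ROWS is JSON, one flat list of numbers, 7 for each row, row after row: the turn, a rotation vector about the world's x, y, z in degrees, then the shift along the world's x, y, z in m, then the closure, from -1 (fully open) to 1 (shut). In form: [rx, ry, rz, tx, ty, tz, fingers, rx, ry, rz, tx, ty, tz, fingers, ...]. A call has 1 to 12 rows; each row shifts and turns the pose as measured when the row begins; what a row does not reach is not made up. A row lasts 1/8 s, in which the tool goes at most 62.5 mm and 10.7 degrees, less where a joint would pass 70% of its speed; a pose out of reach is approached as far as the arm can. A call with a gripper value outside its range is refused whole. The fingers move at their own pace and stop on an object; FORCE is the grip in N (left out, the last holds). Time passes only in rows, so rows that do not move let the fingers close. It gives the time, the measured TCP pose, the force and the opening at its end, in the units of the state.
- env.state(): the state, without advancing time (a new reading comes with each control period).
- camera(name): name is "scene" or "top" or "wrist"; returns a dict with "color" (480x640x3 uint8, red, green, blue), "z_map" (480x640 float32, m along the optical axis (not along the pixel's ray), 0 where there is no reading), "vertical_fov" (degrees; the focal length in pixels is half the picture's height over the tangent of half this angle, whatever the lens; pixels are square), "cx", "cy" (the principal point, pixels), "D" ([k1, k2, p1, p2, k3] as OpenCV has them; the pictures are not rectified), "origin" and "rotation" of the camera in the world; the wrist camera has in their place "hand_eye" (4x4, takes a point from camera to tool coordinates, whose origin is the TCP and whose axes are the tool frame's). Camera axes: x right, y down, z forward; pixel columns grow to the right and rows downward; lengths in m; the calibration is good to about 2 mm. A picture is of the moment at which its call begins: read the wrist's pose just before it.
- ticket.finish_job(): hands the job in, once; it reports no verdict.
The state is a dict: "time_s": time; "joint_positions": joint angles; "qvel": joint speeds; "tau": joint torques, N m; "tcp_pos": TCP position; "tcp_rot": TCP orientation; "wrist_force": force on the tool from outside, world axes, zero at the start; "ft_torque": the same for the moment, N m; "grip_width": opening from 0.0 (shut) to 1.0 (fully open).
Only numpy, scipy, OpenCV 4.12 (cv2) and the standard library are available. Lean on these libraries where they do the work, as an engineer would, in place of code of your own. Each camera call takes 0.05 s, during which the arm holds its last target. There are 200 camera calls.

## Working session

There is one attempt and no reset: what is moved stays moved. The work goes in short steps, Python scripts to look and compute and a shell command to move; the robot and the scene stay as the last step left them, time stands still between calls to the robot, and variables do not carry over. Pictures are saved under pics/ and viewed, about 8 in all and at most 12, crops included, and the job is handed in when it is done.

```bash
ls; mkdir -p pics; cat > h.py <<'E'
import numpy as np, cv2
from station import env, camera, ticket
def K(c):
    f=240/np.tan(np.radians(c["vertical_fov"])/2)
    return np.array([[f,0,c["cx"]],[0,f,c["cy"]],[0,0,1.]])
def pts(c,uv):
    "world points by depth at pixels"
    uv=np.array(uv,float).reshape(-1,2)
    n=cv2.undistortPoints(uv[:,None],K(c),np.array(c["D"]))[:,0]
    z=np.array([c["z_map"][int(v),int(u)] for u,v in uv])
    p=np.c_[n*z[:,None],z]
    return p@np.array(c["rotation"]).T+np.array(c["origin"])
def save(c,n,): cv2.imwrite(f"pics/{n}.png",c["color"][:,:,::-1])
E
python3 - <<'E'
from h import *
for n in("scene","top"):
    c=camera(n); save(c,n+"0"); print(n,c["vertical_fov"],c["origin"],c["rotation"],c["D"],c["z_map"].min())
print(env.state())
E
```

```text
pics
scene 50.42872993259847 [ 1.20982825 -0.02944498  0.70736105] [-0.30813381  0.65009498  0.62470848 -0.30359413] [0.04787851 0.         0.         0.         0.        ] 0.0
top 55.79714816652764 [ 0.4026124  -0.00452572  1.10317843] [ 0.05061973 -0.70376913  0.70525234 -0.0690347 ] [-0.08114939  0.          0.          0.          0.        ] 0.0
{'time_s': 0.1, 'joint_positions': array([-1.20369197,  0.60008139, -0.00261297,  1.6000885 ,  0.00179956,
        0.9428983 , -0.07981345]), 'qvel': array([ 0.00106541, -0.00118388, -0.00085465, -0.00319886,  0.00150501,
       -0.00104424,  0.0009564 ]), 'tau': array([ 4.56764261e-03, -7.77995110e+01,  1.56988464e+00, -2.58628803e+01,
        1.26952262e-02,  5.40237583e-03, -6.39924082e-06]), 'tcp_pos': array([0.31108109, 0.6543743 , 0.23046231]), 'tcp_rot': array([ 4.33541530e-04,  8.45365364e-01,  5.34188037e-01, -5.95563224e-04]), 'wrist_force': array([0.31628247, 0.57603346, 0.00293805]), 'ft_torque': array([ 0.01385262,  0.00486156, -0.03275416]), 'grip_width': 1.001682072684586}
```

View pics/scene0.png

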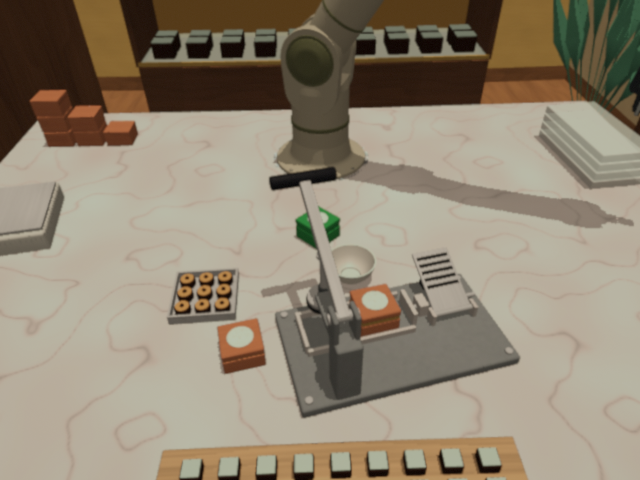

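View pics/top0.png

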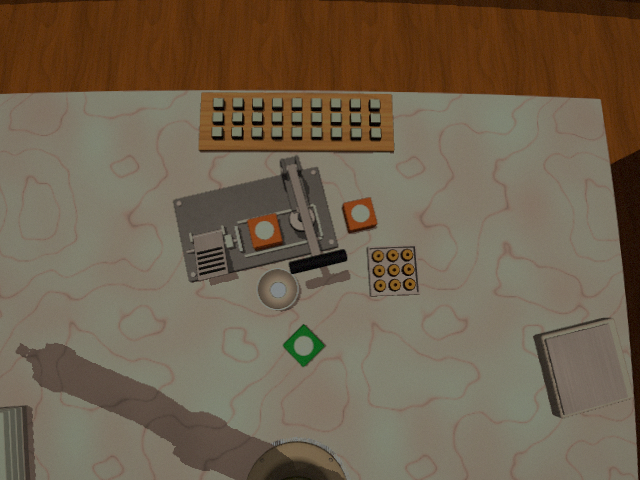

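The top view has up as +x and left as +y. The pedal is at about (211,255), the black bar at (318,261) and the bowl at (278,290). The press is turned about 13°. In the scene view the tin is in the loading place (375,310) and the lever is up.

```bash
cat >> h.py <<'E'
from scipy.spatial.transform import Rotation as R
_p=pts
def cloud(c):
    c=dict(c); q=c["rotation"]; c["rotation"]=R.from_quat(np.roll(q,-1)).as_matrix() if np.size(q)==4 else q
    g=np.stack(np.meshgrid(np.arange(640),np.arange(480)),-1).reshape(-1,2)
    return pts(c,g).reshape(480,640,3)
E
python3 - <<'E'
from h import *
c=camera("top"); P=cloud(c); col=c["color"].astype(int)
print("table z",np.median(P[330:400,420:500,2]))
roi=np.zeros((480,640),bool); roi[150:300,160:345]=1
m=roi&(abs(P[...,2]-.02)<.007)&(c["z_map"]>0)&(col.max(-1)<130)
m=cv2.morphologyEx(m.astype(np.uint8),cv2.MORPH_OPEN,np.ones((3,3)))
n,l,s,_=cv2.connectedComponentsWithStats(m); k=1+s[1:,4].argmax(); q=P[l==k]
r=cv2.minAreaRect(q[:,:2].astype(np.float32)); print(r,np.median(q[:,2])); box=cv2.boxPoints(r)
print(box)
# longest side: front-left etc
e=box[np.argsort(-box[:,1])]; L=e[:2];Rr=e[2:]
fl,bl=L[np.argsort(L[:,0])]; fr,br=Rr[np.argsort(Rr[:,0])]
yv=(fl-fr)/np.linalg.norm(fl-fr); xv=np.array([yv[1],-yv[0]])
o=box.mean(0)-.035*xv-.110*yv; print("yaw",np.degrees(np.arctan2(xv[1],xv[0])),"origin",o)
T=lambda x,y:o+x*xv+y*yv
print("bar up",T(100-.0-0-.240*1000*np.cos(.4) if 0 else .1-.24*np.cos(.4),0),"level",T(-.14,0),"tread",T(.03-.095*np.cos(.4),.225))
# black bar
b=(P[...,2]>.2)&(col.max(-1)<60)&roi_ if 0 else (P[...,2]>.22)&(P[...,2]<.3)&(col.max(-1)<50)
b[:240]=0;b[285:]=0;b[:,:280]=0;b[:,355:]=0
qb=P[b]; print("bar",b.sum(),qb.mean(0),cv2.minAreaRect(qb[:,:2].astype(np.float32)),np.percentile(qb[:,2],[5,50,95]))
for n,(u,v,w) in dict(bowl=(278,290,24),tread=(211,260,12),tin=(264,231,12),ctin=(360,214,12),tray=(392,270,20)).items():
    a=P[v-w:v+w,u-w:u+w].reshape(-1,3); print(n,np.median(a,0),a[:,2].max())
E
```

```text
table z -0.0013705168624981168
((0.6281635761260986, 0.13466890156269073), (0.21137525141239166, 0.3017643988132477), 13.373567581176758) 0.01858380924265246
[[ 0.490443    0.25701413]
 [ 0.56024086 -0.03656723]
 [ 0.76588416  0.01232368]
 [ 0.6960863   0.30590504]]
yaw 13.373575 origin [0.6195556  0.01955634]
bar up [ 0.50178363 -0.00844351] level [ 0.483352   -0.01282556] tread [0.51157174 0.22515504]
bar 706 [ 0.50897847 -0.04262722  0.26637323] ((0.5137404203414917, -0.04191308841109276), (0.03122051991522312, 0.10770280659198761), 14.374774932861328) [0.26030996 0.26711004 0.27020949]
bowl [0.47224131 0.04183703 0.00960127] 1.103178433066944
tread [0.53744437 0.19430604 0.06749618] 1.103178433066944
tin [0.60542624 0.07346184 0.06976981] 0.0758910590722448
ctin [ 0.65205812 -0.1545469   0.04386262] 1.103178433066944
tray [ 0.52004217 -0.23277349  0.01854335] 1.103178433066944
```

The deck rectangle is cut off by the lever, so only its left edge is good. Referencing that edge gives the press origin at (0.6275, -0.0136) and yaw 13.4°. The bar is then predicted at (0.510, -0.042) against a measured (0.511, -0.042). The tread comes to (0.520, 0.192, about 0.076), which fits the picture. I'm going above the tread.

```bash
python3 -m jog '[0,0,-5,0.021,-0.046,0,1, 0,0,-5,0.021,-0.046,0,1, 0,0,-5,0.021,-0.046,-0.005,1, 0,0,-5,0.021,-0.046,-0.01,1, 0,0,-5,0.021,-0.046,-0.01,1, 0,0,-5,0.021,-0.046,-0.01,1, 0,0,-5,0.021,-0.046,-0.01,1, 0,0,-5,0.021,-0.046,-0.01,1, 0,0,-5,0.021,-0.046,-0.01,1, 0,0,-5,0.021,-0.046,-0.01,1, 0,0,0,0,0,0,1]' 30
```

```text
time_s: 1.52
tcp_pos: [0.5237, 0.1797, 0.1517]
tcp_rot: [0.0, 0.994, 0.113, -0.0]
wrist_force: [0.1, 0.1, 0.1]
grip_width: 0.0
```

```bash
python3 - <<'E'
from h import *
s=env.state(); c=camera("wrist"); save(c,"w1")
q=R.from_quat(np.roll(s["tcp_rot"],-1)).as_matrix(); H=np.array(c["hand_eye"])
c["rotation"]=q@H[:3,:3]; c["origin"]=s["tcp_pos"]+q@H[:3,3]
P=cloud(c); np.save("P1.npy",P)
a=np.radians(13.4); o=np.array([.6275,-.0136]); d=P[...,:2]-o
X=d@[np.cos(a),np.sin(a)]; Y=d@[-np.sin(a),np.cos(a)]
m=(Y>.17)&(Y<.28)&(X<.03)&(X>-.12)&(P[...,2]>.03)&(P[...,2]<.12)&(c["z_map"]>0)
print(m.sum(),[np.percentile(k[m],[1,50,99]).round(4) for k in(X,Y,P[...,2])])
for v in range(0,480,60): print([tuple(P[v,u].round(3)) for u in range(40,640,140)])
E
```

```text
16186 [array([-0.081 , -0.0281,  0.0288]), array([0.1754, 0.2286, 0.2696]), array([0.035 , 0.0643, 0.0851])]
[(np.float64(0.269), np.float64(0.311), np.float64(-0.001)), (np.float64(0.382), np.float64(0.33), np.float64(0.001)), (np.float64(0.485), np.float64(0.352), np.float64(0.002)), (np.float64(0.588), np.float64(0.378), np.float64(-0.001)), (np.float64(0.696), np.float64(0.41), np.float64(-0.0))]
[(np.float64(0.273), np.float64(0.267), np.float64(0.0)), (np.float64(0.387), np.float64(0.288), np.float64(0.001)), (np.float64(0.494), np.float64(0.312), np.float64(0.001)), (np.float64(0.601), np.float64(0.338), np.float64(-0.001)), (np.float64(0.713), np.float64(0.369), np.float64(-0.0))]
[(np.float64(0.273), np.float64(0.219), np.float64(-0.0)), (np.float64(0.393), np.float64(0.243), np.float64(0.0)), (np.float64(0.504), np.float64(0.268), np.float64(0.001)), (np.float64(0.616), np.float64(0.295), np.float64(0.0)), (np.float64(0.733), np.float64(0.326), np.float64(0.001))]
[(np.float64(0.273), np.float64(0.167), np.float64(-0.001)), (np.float64(0.398), np.float64(0.194), np.float64(
[... 656 characters left out ...]
oat64(0.661), np.float64(0.149), np.float64(0.021)), (np.float64(0.813), np.float64(0.171), np.float64(0.001))]
[(np.float64(0.266), np.float64(-0.029), np.float64(0.0)), (np.float64(0.428), np.float64(0.043), np.float64(0.039)), (np.float64(0.524), np.float64(0.182), np.float64(0.189)), (np.float64(0.685), np.float64(0.087), np.float64(0.019)), (np.float64(0.833), np.float64(0.114), np.float64(0.015))]
[(np.float64(0.26), np.float64(-0.118), np.float64(0.001)), (np.float64(0.486), np.float64(0.18), np.float64(0.225)), (np.float64(0.57), np.float64(-0.013), np.float64(0.02)), (np.float64(0.557), np.float64(0.198), np.float64(0.226)), (np.float64(0.852), np.float64(0.054), np.float64(0.032))]
```

View pics/w1.png

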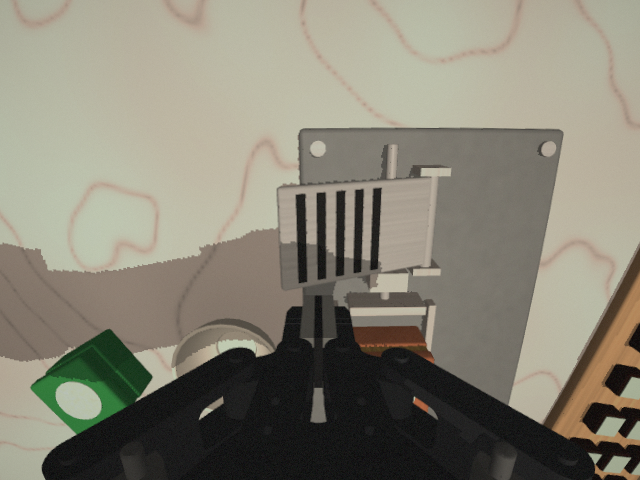

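The wrist view shows the pedal at about (360,235), with its tread 75 mm high at (0.522, 0.192), as predicted. Lowering onto it.

```bash
python3 -m jog '[0,0,0,-0.003,0.012,-0.03,1, 0,0,0,0,0,-0.03,1, 0,0,0,0,0,-0.006,1, 0,0,0,0,0,0,1]'; python3 -m jog '[0,0,0,-0.001,0,-0.008,1, 0,0,0,-0.001,0,-0.006,1, 0,0,0,-0.001,0,-0.006,1]'
```

```text
time_s: 2.08
tcp_pos: [0.5191, 0.1999, 0.0858]
tcp_rot: [-0.002, 0.993, 0.119, 0.001]
wrist_force: [0.2, 0.2, -0.7]
grip_width: 0.001
time_s: 2.45
tcp_pos: [0.5168, 0.2009, 0.0678]
tcp_rot: [-0.003, 0.993, 0.12, 0.002]
wrist_force: [-4.2, -1.9, 12.4]
grip_width: 0.001
```

```bash
python3 -m jog '[0,0,0,-0.002,-0.001,-0.006,1, 0,0,0,-0.002,-0.001,-0.006,1, 0,0,0,-0.001,-0.001,-0.006,1]'; python3 -m jog '[0,0,0,-0.001,0,-0.006,1, 0,0,0,-0.001,0,-0.006,1]'
```

```text
time_s: 2.82
tcp_pos: [0.5128, 0.1997, 0.0525]
tcp_rot: [-0.005, 0.993, 0.12, 0.005]
wrist_force: [-3.2, 1.7, 12.9]
grip_width: 0.002
time_s: 3.08
tcp_pos: [0.5115, 0.1996, 0.0424]
tcp_rot: [-0.005, 0.993, 0.119, 0.006]
wrist_force: [-0.3, -1.1, 12.7]
grip_width: 0.003
```

```bash
python3 -m jog '[0,0,0,0,0,-0.004,1, 0,0,0,0,0,-0.004,1]'; python3 -m jog '[0,0,0,0,0,-0.005,1, 0,0,0,0,0,-0.003,1]'; python3 - <<'E'
from h import *
c=camera("top"); save(c,"top1"); s=camera("scene"); 
cv2.imwrite("pics/both1.png",np.hstack([c["color"][140:300,170:350],s["color"][220:380,270:520]])[:,:,::-1].repeat(2,0)[:, :].repeat(2,1)[:, :800] if 0 else cv2.resize(np.hstack([c["color"][140:300,170:350],s["color"][220:380,270:450]])[:,:,::-1],None,fx=2.2,fy=2.2))
P=cloud(c); hsv=cv2.cvtColor(c["color"],cv2.COLOR_RGB2HSV)
m=(hsv[...,0]<14)&(hsv[...,1]>150)&(hsv[...,2]>80)&(P[...,2]>.055)&(P[...,2]<.08);m[:180]=0;m[260:]=0
a=np.radians(13.4); d=P[m][:,:2]-[.6275,-.0136]
X=d@[np.cos(a),np.sin(a)]; Y=d@[-np.sin(a),np.cos(a)]
print(m.sum(),np.percentile(X,[2,98]),np.percentile(Y,[2,98]))
E
```

```text
time_s: 3.32
tcp_pos: [0.5115, 0.1996, 0.0391]
tcp_rot: [-0.007, 0.993, 0.119, 0.007]
wrist_force: [-12.5, -3.9, 70.4]
grip_width: 0.002
time_s: 3.58
tcp_pos: [0.5115, 0.1995, 0.0399]
tcp_rot: [-0.009, 0.993, 0.118, 0.01]
wrist_force: [-7.9, -4.2, 41.1]
grip_width: 0.002
225 [-0.03388469  0.03274805] [-0.03644417  0.03035259]
```

View pics/both1.png

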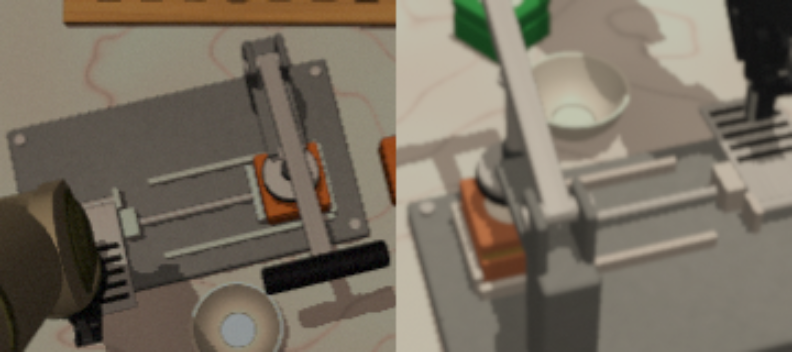

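The pedal is on its stop, since the force jumped at z 0.039. The tin is under the pad, with its centre at about x -0.5 and y -3 mm in the press frame. Raising the hand and letting the pedal come up.

```bash
python3 -m jog '[0,0,0,0,0,0.008,1, 0,0,0,0,0,0.012,1, 0,0,0,0,-0.001,0.012,1, 0,0,0,0,-0.002,0.015,1, 0,0,0,0,0,0.03,1, 0,0,0,0,0,0.05,1, 0,0,0,0,0,0.05,1, 0,0,0,0,0,0.05,1, 0,0,0,0,0,0.05,1,0,0,0,0,0,0,1]'; python3 - <<'E'
from h import *
s=env.state(); print(s["wrist_force"], R.from_quat(np.roll(s["tcp_rot"],-1)).as_matrix().round(3))
c=camera("top"); P=cloud(c); hsv=cv2.cvtColor(c["color"],cv2.COLOR_RGB2HSV)
a=np.radians(13.4); d=P[...,:2]-[.6275,-.0136]
X=d@[np.cos(a),np.sin(a)]; Y=d@[-np.sin(a),np.cos(a)];Z=P[...,2]
m=(hsv[...,0]<14)&(hsv[...,1]>150)&(hsv[...,2]>80)&(Z>.055)&(Z<.08);m[:180]=0;m[260:]=0
print(m.sum(),np.percentile(X[m],[2,98]),np.percentile(Y[m],[2,98]))
col=c["color"]; b=(Z>.22)&(Z<.29)&(col.max(-1)<50)&(abs(Y)<.08)&(X<-.09)&(X>-.16)
print("bar",b.sum(),[np.percentile(k[b],[2,50,98]).round(3) for k in(X,Y,Z)])
s=camera("scene");P=cloud(s); d=P[...,:2]-[.6275,-.0136]
X=d@[np.cos(a),np.sin(a)]; Y=d@[-np.sin(a),np.cos(a)];Z=P[...,2]
p=(abs(Y-.225)<.03)&(abs(X+.065)<.012)&(Z>.025)&(Z<.12); print("tread z",p.sum(),np.median(Z[p]))
E
```

```text
time_s: 4.92
tcp_pos: [0.5079, 0.1934, 0.3298]
tcp_rot: [-0.008, 0.993, 0.118, 0.008]
wrist_force: [0.5, -0.6, -0.6]
grip_width: 0.002
[ 0.51077928 -0.57073499 -0.5817046 ] [[ 0.972  0.234  0.013]
 [ 0.234 -0.972  0.018]
 [ 0.017 -0.015 -1.   ]]
221 [-0.03368949  0.03225042] [-0.0364483   0.03045088]
bar 686 [array([-0.132, -0.122, -0.111]), array([-0.052, -0.001,  0.05 ]), array([0.259, 0.267, 0.271])]
tread z 409 0.07996696852736751
```

The pedal is up, with the tread at 80 mm against an expected 79. The tin stayed under the pad. Moving above the bar.

```bash
python3 -m jog '[0,0,0,0,-0.045,0,1, 0,0,0,0,-0.045,0,1, 0,0,0,0,-0.045,0,1, 0,0,0,0,-0.045,0,1, 0,0,0,0,-0.03,0,1, 0,0,0,0,0,0,1]'
```

```text
time_s: 5.78
tcp_pos: [0.4984, -0.0231, 0.3164]
tcp_rot: [-0.006, 0.993, 0.119, -0.005]
wrist_force: [-0.1, 1.2, -0.1]
grip_width: 0.001
```

```bash
python3 -m jog '[0,0,0,0.008,-0.018,-0.01,1, 0,0,0,0,0,-0.015,1, 0,0,0,0,0,0,1]'
```

```text
time_s: 6.15
tcp_pos: [0.5043, -0.0386, 0.2872]
tcp_rot: [-0.007, 0.993, 0.12, -0.009]
wrist_force: [0.9, 0.3, -0.7]
grip_width: -0.004
```

```bash
python3 -m jog '[0,0,0,0.003,-0.003,-0.01,1, 0,0,0,0,0,-0.01,1, 0,0,0,-0.002,0,-0.01,1]'; python3 -m jog '[0,0,0,-0.003,-0.001,-0.01,1, 0,0,0,-0.003,-0.001,-0.01,1]'
```

```text
time_s: 6.52
tcp_pos: [0.5052, -0.04, 0.2558]
tcp_rot: [-0.007, 0.993, 0.121, -0.009]
wrist_force: [-1.9, -1.2, 2.9]
grip_width: -0.001
time_s: 6.78
tcp_pos: [0.4983, -0.0417, 0.2345]
tcp_rot: [-0.007, 0.993, 0.121, -0.009]
wrist_force: [-1.0, 1.9, 3.2]
grip_width: 0.002
```

```bash
python3 -m jog '[0,0,0,-0.002,-0.001,-0.01,1, 0,0,0,-0.002,-0.001,-0.01,1]'; python3 -m jog '[0,0,0,-0.001,0,-0.009,1, 0,0,0,-0.001,0,-0.008,1]'
```

```text
time_s: 7.02
tcp_pos: [0.4936, -0.0433, 0.2131]
tcp_rot: [-0.008, 0.993, 0.121, -0.01]
wrist_force: [-0.9, 4.0, 4.2]
grip_width: 0.001
time_s: 7.28
tcp_pos: [0.491, -0.0439, 0.1948]
tcp_rot: [-0.007, 0.993, 0.121, -0.01]
wrist_force: [-1.8, 0.1, 4.9]
grip_width: 0.005
```

```bash
python3 -m jog '[0,0,0,0,0,-0.008,1, 0,0,0,0,0,-0.006,1]'; python3 -m jog '[0,0,0,0,0,-0.003,1, 0,0,0,0,0,0,1]'; python3 - <<'E'
from h import *
s=env.state(); print(s["wrist_force"])
c=camera("top"); t=camera("scene")
cv2.imwrite("pics/both2.png",cv2.resize(np.hstack([c["color"][140:300,170:350],t["color"][220:380,230:410]])[:,:,::-1],None,fx=2.2,fy=2.2))
for n,k in(("top",c),("scene",t)):
    P=cloud(k); col=k["color"]; a=np.radians(13.4); d=P[...,:2]-[.6275,-.0136]
    X=d@[np.cos(a),np.sin(a)]; Y=d@[-np.sin(a),np.cos(a)];Z=P[...,2]
    b=(abs(Y)<.012)&(abs(X+.05)<.04)&(Z>.11)&(Z<.24)
    print(n,"lever",b.sum(),np.polyfit(X[b],Z[b],1) if b.sum()>10 else "")
    b=(abs(abs(Y)-.043)<.01)&(abs(X+.14)<.03)&(Z>.1)&(Z<.2)&(col.max(-1)<60)
    print("bar top",b.sum(),np.percentile(Z[b],[50,95]) if b.sum() else "")
    hsv=cv2.cvtColor(col,cv2.COLOR_RGB2HSV)
    m=(hsv[...,0]<14)&(hsv[...,1]>150)&(hsv[...,2]>60)&(abs(X)<.06)&(abs(Y)<.06)&(Z>.05)&(Z<.08)
    print("tin",m.sum(),np.percentile(X[m],[2,98]),np.percentile(Y[m],[2,98]),np.percentile(Z[m],[50,95]))
    p=(abs(Y-.225)<.03)&(abs(X+.065)<.012)&(Z>.025)&(Z<.12); print("tread z",p.sum(),np.median(Z[p]))
E
```

```text
time_s: 7.52
tcp_pos: [0.49, -0.0442, 0.1797]
tcp_rot: [-0.008, 0.993, 0.121, -0.011]
wrist_force: [-3.3, 1.2, 9.0]
grip_width: -0.001
time_s: 7.78
tcp_pos: [0.4897, -0.0443, 0.176]
tcp_rot: [-0.008, 0.993, 0.121, -0.011]
wrist_force: [-2.1, 1.1, 8.6]
grip_width: -0.003
[-2.14963373  1.11557931  8.56254376]
top lever 0 
bar top 0 
tin 65 [-0.01766854  0.03327115] [-0.01983359  0.03066501] [0.06269614 0.06540187]
tread z 262 0.07803738301232421
scene lever 412 [0.00146859 0.17282287]
bar top 253 [0.17191664 0.17767763]
tin 392 [-0.02949812  0.03499007] [-0.03638383 -0.00754132] [0.06444559 0.06726793]
tread z 410 0.08024054382911755
```

View pics/both2.png

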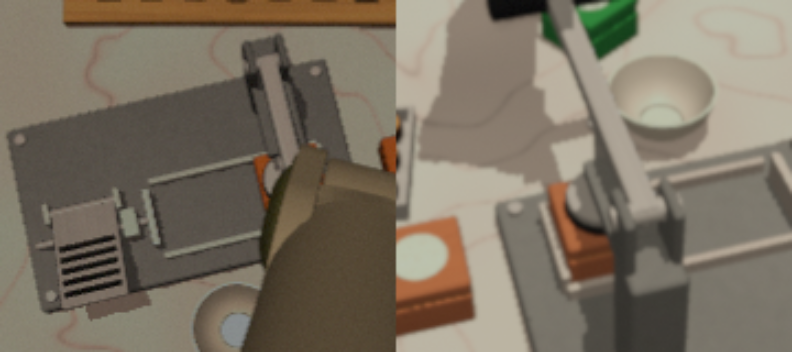

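The lever slope is 0.001 rad, so it is level. The tin top is at 65 mm, so the lid is home. The push is 8.6 N and the pedal is up. One idle row to check that it holds, then I hand in.

```bash
python3 -m jog '[0,0,0,0,0,0,1,0,0,0,0,0,0,1]' && python3 -c "
from station import ticket; print(ticket.finish_job())"
```

```text
time_s: 8.12
tcp_pos: [0.4897, -0.0443, 0.1761]
tcp_rot: [-0.008, 0.993, 0.121, -0.011]
wrist_force: [-3.9, 0.4, 8.2]
grip_width: 0.001
the job is handed in; nothing more can be done
None
```

The job is handed in, and the arm is still holding the hand lever down level. I pressed the pedal to its stop with shut fingertips and let it come back up. Then I pushed the lever bar down along its arc. It took about 8 s of the 45 s.

Last checks:
- **Lever:** level, with a measured slope of about 0.001 rad. The push was steady at about 8 N, and the fingertip height of 176 mm fits the expected 177 mm bar top.
- **Tin:** the top is about 65 mm above the counter, so the lid is home. Its centre, measured before the lever was pushed, was about 3 mm along the channel and 1 mm across. After that, the lever and arm hid too much of the tin to measure its centre again.
- **Pedal:** up, with the tread at about 80 mm against an expected 79 mm.
- **Bowl, tray and closed tin:** I never steered near them and saw no sign they moved, but I did not measure them at the end.

Two things were off:
- **Pedal stop:** the wrist force rose briefly to about 70 N when the pedal met its stop, under the 120 N limit.
- **Deck outline:** my first fit was cut off by the lever. I corrected it from the deck's left edge, which agreed with the measured bar to a few mm.

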